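Fit the collar on the flat of a display-stand spindle and hold it there

ROBOT

A 6-joint arm with a two-finger parallel gripper is mounted at the origin on a cart in front of the work surface, level with it; the furniture and walls round the work are solid. World frame = base frame: x ahead of the robot, y to its left, z up, the work surface at z = 0. Lengths are in m, angles in rad, forces in N, time in s.
With the tool pointing down it reaches from about 0.275 to 0.975 m from the base axis. Payload 8.4 kg.
Tool frame: the origin (TCP) lies between the finger pads; the fingertips stand 25 mm ahead of it and the grasp point (between the pads) lies 6 mm ahead of it (ctrl.finger_overhang is the distance from the TCP to the fingertips, in m); z points along the fingers, y is the line along which they close (so a half turn about z gives the same grasp; the last joint's range is limited). The gripper opens to 92 mm and grips with 3 to 60 N. Pads are 20 mm wide; open, the fingers measure 128 mm over their backs; the gripper's body (75 mm by 189 mm) begins 69 mm behind the grasp point.
Start: joints at [1.18, 0.353, 1.633, -0, 1.155, -0.002], TCP at [0.237, 0.578, 0.211] pointing down, gripper open.
Joint ranges: [-2.63, 2.63], [-0.92, 2.1], [0.06, 2.66], [-1.3, 4.44], [0, 2.69], [-3.02, 3.02]. Speed limits (rad/s): [2.22, 2.22, 2.79, 3.14, 3.14, 3.14].

INTERFACE

Orientations are given as a unit quaternion [w, x, y, z].
In Python, from rig import ctrl, imaging, workorder gives the robot as it stands. The module is installed in compiled form; this text tells all that it offers.
- The arm moves only by the tool servo_tool, never from a script. Its argument "steps" is a list of rows, each a list of 5 numbers: the shift along the tool's x, y, z in mm, then the turn about the tool's z in rad, then the opening, from 0 (shut) to 1 (fully open). A call has exactly 10 rows; each row is the pose to reach, as a shift and turn from the pose commanded when the call began, along the tool's axes at that moment; what a row does not reach only later rows make up. A row lasts 1/10 s, in which the tool goes at most 50 mm and 8.59 degrees, less where a joint would pass 70% of its speed; a pose out of reach is approached as far as the arm can. A call with a gripper value outside its range is refused whole. The fingers move at their own pace and stop on an object; the grip force is fixed at half the most. Time passes only in rows, so rows that repeat a pose let the fingers close, or fill a call up. It gives the time, the measured TCP pose, the force, the opening and the grip force at its end, in the units of the state.
- ctrl.read_state(): the state, without advancing time (a new reading comes with each control period).
- imaging.grab_frame(name): name is "scene" or "side" or "wrist"; returns (picture, depth): 420x560x3 uint8, blue, green, red; 420x560 float32, m along the optical axis (not along the pixel's ray), 0 where there is no reading.
- imaging.get_calibration(name): a dict with "fov_y" (degrees; the focal length in pixels is half the picture's height over the tangent of half this angle, whatever the lens; pixels are square), "cx", "cy" (the principal point, pixels), "position" and "orientation" of the camera in the world; the wrist camera has in their place "hand_eye" (4x4, takes a point from camera to tool coordinates, whose origin is the TCP and whose axes are the flange's). Camera axes: x right, y up, looking along -z (the intrinsics and any distortion apply to the point x, -y, -z); pixel columns grow to the right and rows downward; lengths in m; the calibration is good to about 2 mm. A picture is of the moment at which its call begins: read the wrist's pose just before it. get_calibration takes no time and is no camera call.
- workorder.hand_in(): hands the job in; it is judged then, once.
Trained networks look in the newest picture that a camera, given by its name, has taken for a name from the list of things; names that differ only in an ending like _2 or _b are one class to them, and where a whole thing is asked for, a point or a joint stands for the part that bears it (a point fixed in the world has none). Each returns a list of dicts, best first, with "conf" (0 to 1); they miss things now and then, are a little off and sometimes report something else, mostly with a low value. They report only what shows in the picture. A call takes as long as a camera call. They do not tell look-alikes from the thing itself.
- imaging.search_frame(name, camera): "at" ([x, y, z] in m, in world coordinates, good to about 4 mm: the middle of the surface that is visible of it).
- imaging.silhouettes(name, camera): "pixels" (420x560 bool, what is visible of it).
- imaging.pinpoint(name, camera): "at" ([x, y, z] in m, in world coordinates, good to about 4 mm: a listed point, or the origin of a listed thing).
The state is a dict: "t": time; "joints": joint angles; "dq": joint speeds; "joint_efforts": joint torques, N m; "position": TCP position; "tcp_rot": TCP orientation; "contact_force": force on the tool from outside, world axes, zero at the start; "torque": the same for the moment, N m; "width": finger opening in m; "finger_force": force on a finger pad.
Only numpy, scipy, OpenCV 4.12 (cv2) and the standard library are available. Lean on these libraries where they do the work, as an engineer would, in place of code of your own. Each camera call takes 0.05 s, during which the arm holds its last target. There are 200 camera calls.

TASK

Help me refit the collar of the rotating display stand: the spindle must be turned so that its flat faces the pointer on the stand's foot (pinch the shaft to feel where the flat is), and the collar slid over it, thumb screw over the pointer, all the way down onto the shoulder. Finish while still gripping the collar and pressing it firmly down on the shoulder (do not let go), so that I can tighten the screw. Leave the tea tin, price sign, butter bar and labels where they stand.

Things in the scene. Friction and masses are not known exactly. Their poses are not given: they have to be found in the camera images.
- stand: fixed foot of a display stand: a wooden disc, 100 mm diameter, 18 mm high, on the table; origin under its centre, z up along the spindle's axis, -x its front. From its middle rises a steel spindle that turns about z either way without end, with slight friction (0.06 N m), and stays where it is left: a round shoulder, then a D-shaped shaft (see shoulder, shaft).
- pointer (a point): tip of the flat steel pointer (a wedge 17 mm long, 4 mm high) on the top of the foot at its front; it points outward, away from the spindle. The tip is 47 mm from the axis on the stand's -x side, 20 mm above the table
- shoulder (a point): point on the spindle's axis level with the top face of its round shoulder (42 mm diameter), 40 mm above the table; axes as stand, they do not turn with the spindle
- shaft (a point): point on the axis 80 mm above the table. D-shaped shaft, 24 mm diameter with one flat (7 mm from the axis, 19.5 mm wide), from the shoulder to 100 mm above the table, tapered over the last 7 mm. Axes as stand: its turn is NOT reported. Pinched squarely over the flat it measures 19 mm; with the jaws an angle a (under 54 deg) off square, 12 + 12 cos(54 deg - a) mm; else 24 mm
- shaft_top (a point): same axis, 100 mm above the table (top of the shaft), axes as stand. At the start the flat faces 0.7 to 1.6 rad anticlockwise (seen from above) from the pointer, so towards the robot's right; how far must be felt or seen
- collar_center (a point): centre, half-way up, of a loose aluminium collar: a ring of 56 mm outer diameter, 40 mm high, 110 to 180 g, on the table with its bore (z) upright. Its own -x side carries a steel thumb screw that sticks out to 46 mm from the axis; at the start it points roughly to the robot's right. Grasp across its y, 56 mm wide. Fully down, this centre is 20 mm above the shoulder
- collar: the same collar, origin at the centre of its underside. Its bore is D-shaped like the shaft: 27 mm diameter with a flat 8.5 mm from the axis on the collar's -x side (under the screw), so it goes over the shaft only when both flats face the same way within about 8 deg, with 1.5 mm of play all round
- collar_screw (a point): middle of the collar's thumb screw head, 17 mm diameter, 42 mm from the collar's axis on its -x side, half-way up
- tea_tin: bystander: round tin, 58 mm diameter, 72 mm high; origin under its centre
- price_sign: bystander: small clear holder with a white card, 26x68x52 mm; origin under its centre
- butter_bar: bystander: wrapped bar, 57x101x25 mm, lying; origin under its centre
- label_stack: bystander: small stack of white labels, 31x45x10 mm; origin under its centre
Things that resemble listed ones, but are neither listed nor needed, are in the scene too. There is more than one size of the stand; the one meant has the size given above.

How it is judged:
By the outcome, as a careful person would: the job done as asked, in the order asked, and still so for the second after the job is handed in, while the arm keeps its last pose, push and grip.
It also fails if it takes over 58 s, if anything falls off the work surface, if the arm or the gripper's body presses on something with over 40 N, if the wrist force passes 120 N, or if a joint passes its speed limit or range.

## Working session

There is one attempt and no reset: what is moved stays moved. The work goes in short steps, Python scripts to look and compute and a tool call to move; the robot and the scene stay as the last step left them, time stands still between calls to the robot, and variables do not carry over. Pictures are saved under pics/ and viewed, at most 10 in all, crops included, and the job is handed in when it is done.

Besides the shell and the picture viewer there is one more tool, called after "Call:" as name(argument=value, ...), one argument or row to a line, values as JSON. servo_tool: Moves the arm, as the interface text tells. Its arguments: {"type":"object","properties":{"steps":{"type":"array"}},"required":["steps"]}

```bash
mkdir -p pics; cat > h.py <<'E'
from rig import ctrl, imaging, workorder
import numpy as np, cv2
from scipy.spatial.transform import Rotation as R
def rot(q): return R.from_quat([q[1],q[2],q[3],q[0]]).as_matrix()
def snap(cam,fn=None):
    s=ctrl.read_state(); im,d=imaging.grab_frame(cam)
    if fn: cv2.imwrite('pics/'+fn,im)
    return s,im,d
def campose(cam,s):
    c=imaging.get_calibration(cam)
    if cam=='wrist':
        H=np.array(c['hand_eye']); Rt=rot(s['tcp_rot'])
        return Rt@H[:3,:3], Rt@H[:3,3]+np.array(s['position']),c
    return rot(c['orientation']),np.array(c['position']),c
def cloud(cam,s,d):
    Rm,t,c=campose(cam,s); f=210/np.tan(np.radians(c['fov_y'])/2)
    v,u=np.mgrid[0:420,0:560]
    p=np.stack([(u-c['cx'])/f*d,-(v-c['cy'])/f*d,-d],-1)
    w=p@Rm.T+t; w[d<=0]=np.nan
    return w
def st():
    s=ctrl.read_state(); m=rot(s['tcp_rot'])
    print('t',round(s['t'],2),'p',np.round(s['position'],4),'x',np.round(m[:,0],3),'y',np.round(m[:,1],3),'z',np.round(m[:,2],3),'F',np.round(s['contact_force'],1),'T',np.round(s['torque'],2),'w',round(s['width'],4),'ff',np.round(s['finger_force'],1),'j',np.round(s['joints'],2))
    return s
E
python3 - <<'E'
from h import *
s=st()
for cam in ['scene','side']:
    snap(cam,cam+'0.png'); print(cam,{k:v for k,v in imaging.get_calibration(cam).items()})
    for n in ['stand','collar_center','collar_screw','pointer','shaft_top','tea_tin','price_sign','butter_bar','label_stack']:
        print(n,[(np.round(r['at'],3).tolist(),round(r['conf'],2)) for r in imaging.pinpoint(n,cam)[:4]])
print(imaging.get_calibration('wrist'))
E
```

```text
t 0.0 p [0.2367 0.5779 0.2099] x [-0.925  0.379 -0.   ] y [ 0.379  0.925 -0.001] z [-0.001 -0.001 -1.   ] F [-0.1 -0.2  0.6] T [ 0.06 -0.   -0.04] w 0.0921 ff 0.0 j [ 1.18  0.35  1.63 -0.    1.16 -0.  ]
scene {'fov_y': 49.953346990321535, 'cx': 286.0571558397032, 'cy': 201.8191343939261, 'position': array([ 0.24370973, -0.701345  ,  0.84712873]), 'orientation': array([ 0.90704941,  0.33309213, -0.09831485, -0.23800248])}
stand [([0.446, -0.188, 0.002], 0.94)]
collar_center [([0.448, -0.37, 0.021], 0.85)]
collar_screw [([0.455, -0.404, 0.02], 0.61)]
pointer [([0.396, -0.188, 0.021], 0.71)]
shaft_top [([0.448, -0.193, 0.099], 0.95)]
tea_tin [([0.587, -0.303, -0.001], 0.75), ([0.446, -0.188, 0.003], 0.64)]
price_sign [([0.604, -0.208, 0.001], 0.72), ([0.443, -0.367, -0.0], 0.4)]
butter_bar []
label_stack [([0.368, -0.232, -0.0], 0.86), ([0.446, -0.186, 0.036], 0.19)]
side {'fov_y': 43.36570045071456, 'cx': 278.4505983032243, 'cy': 202.8780914774634, 'position': array([-0.06327773, -0.28538672,  1.31169576]), 'orientation': array([ 0.77052931,  0.18914026, -0.15101854, -0.58966427])}
sta
[... 276 characters left out ...]
0.445, -0.19, 0.103], 0.93), ([0.777, 0.13, 0.073], 0.52)]
tea_tin [([0.583, -0.314, 0.002], 0.65)]
price_sign [([0.601, -0.209, 0.003], 0.77)]
butter_bar [([0.573, -0.401, -0.002], 0.87)]
label_stack [([0.365, -0.234, -0.001], 0.63), ([0.597, -0.21, 0.001], 0.45)]
{'fov_y': 64.43333329901445, 'cx': 277.67749250380797, 'cy': 212.30501435313636, 'hand_eye': array([[ 1.27491963e-04,  9.69918090e-01,  2.43431473e-01,
         6.79394729e-02],
       [ 9.99999814e-01,  2.16053004e-05, -6.09811500e-04,
        -1.21581408e-04],
       [-5.96726615e-04,  2.43431505e-01, -9.69917907e-01,
        -1.73968909e-01],
       [ 0.00000000e+00,  0.00000000e+00,  0.00000000e+00,
         1.00000000e+00]])}
```

View pics/scene0.png

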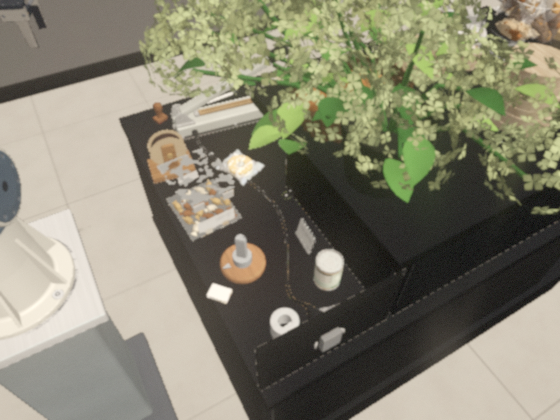

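View pics/side0.png

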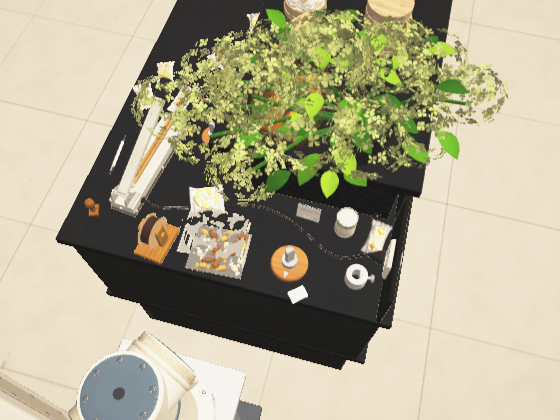

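Both pictures show the wanted stand (scene ~(243,262), side ~(289,263)), with the collar to its right (scene (285,322), side (356,276)) and its screw pointing right. The plant overhangs the far side. The second, smaller stand candidate is far away at x=0.78.

```bash
python3 - <<'E'
from h import *
s,im,d=snap('side'); W1=cloud('side',s,d).reshape(-1,3)
s,im,d=snap('scene'); W2=cloud('scene',s,d).reshape(-1,3)
W=np.vstack([W1,W2])
W=W[~np.isnan(W[:,0])]
print('max height cm, rows x, cols y from 0.6 to -0.65')
ys=np.arange(0.6,-0.66,-0.05)
print('      ',' '.join('%4d'%round(y*100) for y in ys))
for x in np.arange(0.2,0.9,0.05):
    r=[]
    for y in ys:
        m=(abs(W[:,0]-x)<.025)&(abs(W[:,1]-y)<.025)
        r.append('%4d'%round(100*np.percentile(W[m,2],98)) if m.sum()>5 else '   .')
    print('%.2f  '%x,' '.join(r))
E
```

```text
max height cm, rows x, cols y from 0.6 to -0.65
         60   55   50   45   40   35   30   25   20   15   10    5    0   -5  -10  -15  -20  -25  -30  -35  -40  -45  -50  -55  -60  -65
0.20    -83   26   35  -83  -83  -83  -83  -83  -83  -83  -83  -83  -83  -83  -83  -83  -83  -83  -83  -83  -83  -83  -83    .    .    .
0.25     28   32   35  -83  -83  -83  -83  -83  -83  -83  -83  -83  -83  -83  -83  -83  -83  -83  -83  -83  -83  -83  -83  -83  -82  -83
0.30    -83  -83  -83  -83  -83  -83  -83  -83  -83  -83  -83  -83  -83  -83  -83  -83  -83  -83  -83  -83  -83  -83  -83  -83  -83  -83
0.35    -83  -83  -83    0    0    0    0    0    2    6    0   12   11   48   50   48    1    1    0    0    0   17    0  -83  -83  -83
0.40    -83  -83  -83    0    0    0    0    1   11   11   11   47   51   53   53   52   50    2    0    4    2   17    0  -83  -83  -83
0.45    -83  -83  -83    0    6    6    5    7   11   11   47   53   54   63   60   59   59   57   56   49    9   17    0  -83  -83  -83
0.50    -83    .    .    0    1    1    9    9    2   48   51   53   60   64   65   64   59  
[... 302 characters left out ...]
  -83  -83  -83
0.65      .    .    .    1    1    1   15   15    1    1   49   50   57   57   57   65   66   63   64   61   58   53   45    .  -83  -82
0.70      .    .    .    0    1    1   16   17    4    1   48   50   54   55   55   63   62   62   64   64   59   53   49   49  -82  -83
0.75      .    .    .    1    1    1    5   20    4    7    7   46   50   53   53   54   56   53   58   59   54   51   50   49  -83  -83
0.80      .    .    .    0    1    2    5   21    4    7    7   25   49   53   50   50   54   53   50   53   53   52   48   47  -83  -82
0.85      .    .    .    1    2    3    2    2    1    1    .   25   28   32   31   50   52   52   49   51   51   47    0  -83  -83  -82
```

```bash
python3 - <<'E'
from h import *
for cam in ['side','scene']:
    s,im,d=snap(cam); W=cloud(cam,s,d).reshape(-1,3); W=W[~np.isnan(W[:,0])]
    print(cam)
    for x in np.arange(0.3,0.7,0.05):
        r=[]
        for y in np.arange(0.2,-0.56,-0.05):
            m=(abs(W[:,0]-x)<.025)&(abs(W[:,1]-y)<.025)&(W[:,2]>.22)
            r.append('%3d-%3d'%(100*W[m,2].min(),100*W[m,2].max()) if m.sum()>3 else '   .   ')
        print('%.2f '%x,' '.join(r))
    m=(W[:,2]>.08)&(W[:,2]<.2)&(W[:,1]<-.40)&(W[:,0]>.3)&(W[:,0]<.65)
    print('wall y pct',np.round(np.percentile(W[m,1],[0,2,10,50,90,98,100]),3),'z',W[m,2].max(),'x',np.round(np.percentile(W[m,0],[1,99]),3),m.sum())
E
```

```text
side
0.30     .       .       .       .       .       .       .       .       .       .       .       .       .       .       .       .   
0.35     .       .       .       .       .     44- 50  42- 50  46- 49    .       .       .       .       .       .       .       .   
0.40     .       .       .     45- 50  44- 52  42- 53  42- 53  42- 53  49- 50    .       .       .       .       .       .       .   
0.45     .       .     42- 47  42- 53  42- 54  42- 63  42- 63  43- 60  46- 59  39- 57  42- 56  47- 52    .       .       .       .   
0.50     .     42- 50  40- 50  40- 54  44- 62  42- 65  39- 65  43- 65  36- 59  40- 59  41- 57  43- 55  47- 52    .       .       .   
0.55     .     41- 51  42- 51  39- 53  42- 60  42- 65  39- 65  41- 65  38- 66  39- 64  44- 56  42- 55  40- 52  42- 50  47- 48    .   
0.60     .     41- 48  40- 50  22- 52  22- 57  22- 64  22- 64  22- 66  22- 67  22- 65  22- 62  22- 61  22- 52  22- 52    .       .   
0.65     .       .     39- 49  24- 53  24- 57  24- 58  24- 64  24- 66  24- 66  24- 65  24- 65  24- 64  24- 58  24- 53  43- 45    .   
wall y pct [-0.462 -0.4
[... 564 characters left out ...]
 59  39- 57  42- 56  47- 49    .       .       .       .   
0.50     .     43- 43  41- 46  40- 47  44- 44  43- 52  39- 54  43- 57  36- 58  40- 59  40- 57  43- 55  45- 52    .       .       .   
0.55     .       .     41- 42  40- 47  43- 47  42- 50  39- 53  41- 55  39- 56  39- 58  44- 56  42- 55  40- 53  42- 51  47- 49    .   
0.60     .       .     41- 42  22- 45  22- 47  24- 47  22- 52  22- 55  22- 57  22- 59  22- 60  22- 61  22- 52  22- 52  44- 45    .   
0.65     .       .     39- 43  24- 41  24- 47  25- 46  24- 51  24- 52  24- 53  24- 57  24- 56  24- 61  24- 58  22- 53  44- 45    .   
wall y pct [-0.464 -0.462 -0.451 -0.45  -0.441 -0.406 -0.4  ] z 0.17388291111247267 x [0.354 0.645] 4500
```

Call:
servo_tool(
  steps=[
    [-29, -38, 0, 0, 1],
    [-58, -76, 0, 0, 1],
    [-87, -114, 0, 0, 1],
    [-116, -152, 0, 0, 1],
    [-145, -190, 0, 0, 1],
    [-174, -228, 0, 0, 1],
    [-203, -266, 0, 0, 1],
    [-232, -304, 0, 0, 1],
    [-261, -342, 0, 0, 1],
    [-290, -380, 0, 0, 1],
  ],
)

```text
t: 2.2
position: [0.3615, 0.1151, 0.211]
tcp_rot: [0.001, 0.193, 0.981, 0.0]
contact_force: [0.5, -0.5, 0.5]
width: 0.0919
finger_force: 0.0
```

Call:
servo_tool(
  steps=[
    [-28, -36, 0, 0, 1],
    [-56, -72, 0, 0, 1],
    [-84, -108, 0, 0, 1],
    [-112, -144, 0, 0, 1],
    [-140, -180, 0, 0, 1],
    [-168, -216, 0, 0, 1],
    [-194, -251, 0, 0, 1],
    [-194, -251, 0, 0, 1],
    [-194, -251, 0, 0, 1],
    [-194, -251, 0, 0, 1],
  ],
)

```text
t: 3.2
position: [0.4451, -0.1881, 0.2104]
tcp_rot: [-0.0, 0.193, 0.981, 0.0]
contact_force: [1.2, -0.7, -0.3]
width: 0.0918
finger_force: 0.0
```

```bash
python3 - <<'E'
from h import *
st()
s,im,d=snap('wrist','w1.png'); W=cloud('wrist',s,d)
for n in ['stand','pointer','shaft_top','shoulder','collar_center','collar_screw']:
    print(n,[(np.round(r['at'],3).tolist(),round(r['conf'],2)) for r in imaging.pinpoint(n,'wrist')[:3]])
m=(W[...,2]>.094)&(W[...,2]<.108)&(np.hypot(W[...,0]-.446,W[...,1]+.19)<.03)
v,u=np.where(m); print(m.sum(), W[m].mean(0) if m.sum() else '', u.min() if m.sum() else '',u.max() if m.sum() else '',v.min() if m.sum() else '',v.max() if m.sum() else '')
E
```

```text
t 3.2 p [ 0.4451 -0.1881  0.2104] x [-0.925  0.379  0.001] y [0.379 0.925 0.   ] z [-0.001  0.001 -1.   ] F [ 1.2 -0.7 -0.3] T [ 0.01  0.03 -0.  ] w 0.0918 ff 0.0 j [-0.4   0.13  1.93  0.    1.08 -1.59]
stand [([0.446, -0.191, -0.001], 0.84)]
pointer []
shaft_top [([0.441, -0.189, 0.101], 0.64)]
shoulder [([0.445, -0.193, 0.045], 0.9)]
collar_center [([0.447, -0.37, 0.017], 0.6)]
collar_screw [([0.457, -0.409, 0.024], 0.73)]
431 [ 0.44445926 -0.18919483  0.09906762] 264 287 195 220
```

View pics/w1.png

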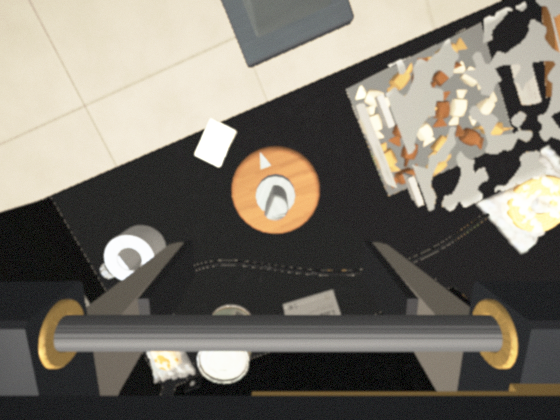

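The wrist picture shows the stand (275,190), the pointer tip at about (263,152), the D-shaft at (276,200) with a bright flat to its left, and the collar at (135,250). I'll measure the pointer's direction and the flat.

```bash
python3 - <<'E'
from h import *
s=ctrl.read_state(); im,d=imaging.grab_frame('wrist'); W=cloud('wrist',s,d)
# axis: foot disc fit (orange)
hsv=cv2.cvtColor(im,cv2.COLOR_BGR2HSV)
near=np.hypot(W[...,0]-.445,W[...,1]+.19)<.07
foot=near&(W[...,2]<.03)&(W[...,2]>.008)
cs,_=cv2.findContours(foot.astype(np.uint8),cv2.RETR_EXTERNAL,cv2.CHAIN_APPROX_NONE)
c=max(cs,key=cv2.contourArea)[:,0]; P=W[c[:,1],c[:,0]][:,:2]
A=np.c_[2*P,np.ones(len(P))]; b=(P**2).sum(1); x=np.linalg.lstsq(A,b,rcond=None)[0]
print('foot centre',x[:2],'r',np.sqrt(x[2]+x[0]**2+x[1]**2))
C=x[:2]
ptr=foot&(hsv[...,1]<70)&(np.hypot(W[...,0]-C[0],W[...,1]-C[1])>.025)&(np.hypot(W[...,0]-C[0],W[...,1]-C[1])<.049)&(hsv[...,2]>100)&(W[...,0]<C[0]-.02)
Q=W[ptr][:,:2]-C; print('ptr n',ptr.sum(),'mean',Q.mean(0),'ang',np.degrees(np.arctan2(Q.mean(0)[1],Q.mean(0)[0])))
top=near&(W[...,2]>.0975)&(np.hypot(W[...,0]-.445,W[...,1]+.19)<.02)
T=W[top]; print(top.sum(),T.mean(0))
# shape of the top by angle
r=T[:,:2]-C
print('range x',r[:,0].min(),r[:,0].max(),'y',r[:,1].min(),r[:,1].max())
g=im[150:240,230:320]; cv2.imwrite('pics/w1c.png',cv2.resize(g,None,fx=6,fy=6,interpolation=cv2.INTER_NEAREST))
E
```

```text
foot centre [ 0.44395414 -0.19069291] r 0.04892305314233651
ptr n 107 mean [-0.035632    0.00107246] ang 178.27601530772347
714 [ 0.43769766 -0.18526229  0.21122592]
range x -0.01864673686018825 0.01037405045170725 y -0.01020847672691047 0.017243601860259444
```

View pics/w1c.png

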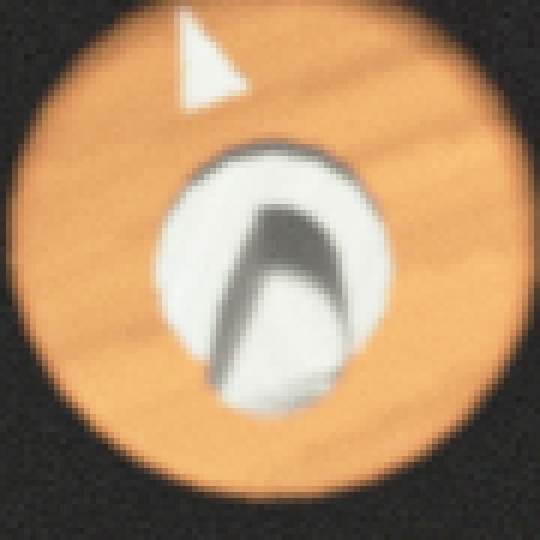

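The flat's outward normal is about 229° in world, against the pointer at about 178°. That is ~0.89 rad off and within the stated range. I'll square the jaws to it, descend and pinch.

Call:
servo_tool(
  steps=[
    [0, -1, 20, 0.12, 1],
    [0, -2, 45, 0.24, 1],
    [0, -2, 70, 0.32, 0.8],
    [0, -2, 95, 0.32, 0.6],
    [0, -2, 115, 0.32, 0.5],
    [0, -2, 128, 0.32, 0.4],
    [0, -2, 128, 0.32, 0.1],
    [0, -2, 128, 0.32, 0],
    [0, -2, 128, 0.32, 0],
    [0, -2, 128, 0.32, 0],
  ],
)

```text
t: 4.6
position: [0.4455, -0.1911, 0.0835]
tcp_rot: [0.001, 0.347, 0.938, -0.0]
contact_force: [-0.3, 0.5, -0.3]
width: 0.0296
finger_force: 0.0
```

```bash
python3 -c "
from h import *
st()"
```

```text
t 4.6 p [ 0.4455 -0.1911  0.0835] x [-0.759  0.651 -0.002] y [0.651 0.759 0.   ] z [ 0.002 -0.001 -1.   ] F [-0.3  0.5 -0.3] T [-0.03  0.05  0.04] w 0.0296 ff 0.0 j [-0.41  0.31  2.04 -0.    0.79 -1.27]
```

Call:
servo_tool(
  steps=[
    [0, 0, 0, 0, 0],
    [0, 0, 0, 0, 0],
    [0, 0, 0, 0, 0],
    [0, 0, 0, 0, 0],
    [0, 0, 0, 0, 0],
    [0, 0, 0, 0, 0],
    [0, 0, 0, 0, 0],
    [0, 0, 0, 0, 0],
    [0, 0, 0, 0, 0],
    [0, 0, 0, 0, 0],
  ],
)

```text
t: 5.6
position: [0.4464, -0.1899, 0.0833]
tcp_rot: [0.001, 0.348, 0.938, 0.001]
contact_force: [5.7, 8.4, 1.7]
width: 0.0185
finger_force: 30.0
```

```bash
python3 -c "
from h import *
st()"
```

```text
t 5.6 p [ 0.4464 -0.1899  0.0833] x [-0.758  0.652 -0.001] y [0.652 0.758 0.003] z [ 0.003  0.001 -1.   ] F [5.7 8.4 1.7] T [ 1.61 -0.97 -0.07] w 0.0185 ff 30.0 j [-0.41  0.31  2.04  0.    0.79 -1.27]
```

Width ≈19 mm, so the jaws are square on the flat. I'll turn the spindle clockwise by ~0.895 rad.

Call:
servo_tool(
  steps=[
    [0, 1.3, 0, 0.06, 0],
    [-0.3, 1.3, 0, 0.16, 0],
    [-0.5, 1.2, 0, 0.26, 0],
    [-0.8, 1.2, 0, 0.36, 0],
    [-1.0, 1.1, 0, 0.47, 0],
    [-1.2, 1.0, 0, 0.58, 0],
    [-1.4, 0.9, 0, 0.69, 0],
    [-1.6, 0.7, 0, 0.8, 0],
    [-1.8, 0.6, 0, 0.895, 0],
    [-1.8, 0.6, 0, 0.895, 0],
  ],
)

```text
t: 6.6
position: [0.4465, -0.1919, 0.0833]
tcp_rot: [0.0, 0.72, 0.694, -0.0]
contact_force: [-2.8, -1.1, 5.6]
width: 0.0182
finger_force: 30.0
```

```bash
python3 - <<'E'
from h import *
s=st()
y=rot(s['tcp_rot'])[:,1]; print(np.degrees(np.arctan2(y[1],y[0])))
E
```

```text
t 6.6 p [ 0.4465 -0.1919  0.0833] x [ 0.036  0.999 -0.001] y [ 0.999 -0.036 -0.   ] z [-0.    -0.001 -1.   ] F [-2.8 -1.1  5.6] T [-0.24  0.61 -0.05] w 0.0182 ff 30.0 j [-0.41  0.31  2.04 -0.    0.79 -0.37]
-2.0683198670772356
```

Call:
servo_tool(
  steps=[
    [0, 0, 0, 0, 0.4],
    [0, 0, 0, 0, 0.5],
    [0, 0, -5, 0, 0.6],
    [0, 0, -40, 0, 1],
    [0, 0, -85, 0, 1],
    [-30, 0, -110, 0, 1],
    [-75, 0, -115, 0, 1],
    [-120, 0, -115, 0, 1],
    [-140, 0, -115, 0, 1],
    [-140, 0, -115, 0, 1],
  ],
)

```text
t: 7.6
position: [0.4419, -0.3339, 0.1979]
tcp_rot: [0.001, 0.72, 0.694, -0.0]
contact_force: [0.2, 0.2, -0.1]
width: 0.0919
finger_force: 0.0
```

```bash
python3 - <<'E'
from h import *
st()
s,im,d=snap('wrist','w2.png'); W=cloud('wrist',s,d)
for n in ['collar','collar_center','collar_screw','shaft_top','pointer','stand','butter_bar']:
    print(n,[(np.round(r['at'],3).tolist(),round(r['conf'],2)) for r in imaging.pinpoint(n,'wrist')[:3]])
g=np.hypot(W[...,0]-.447,W[...,1]+.368)<.04
m=g&(W[...,2]>.034)&(W[...,2]<.05)
P=W[m][:,:2]; (c,r)=cv2.minEnclosingCircle((P*1000).astype(np.float32)); print('ring',c,r,W[m][:,2].mean(),m.sum())
w=(W[...,1]<-.40)&(W[...,2]>.08)&(W[...,2]<.2); print('wall',np.round(np.percentile(W[w][:,1],[5,50,95,99]),3) if w.any() else '',w.sum())
E
```

```text
t 7.6 p [ 0.4419 -0.3339  0.1979] x [ 0.035  0.999 -0.001] y [ 0.999 -0.035  0.001] z [ 0.001 -0.001 -1.   ] F [ 0.2  0.2 -0.1] T [-0.02  0.02  0.05] w 0.0919 ff 0.0 j [-0.65  0.26  1.8  -0.    1.08 -0.61]
collar [([0.446, -0.367, -0.002], 0.59)]
collar_center []
collar_screw [([0.46, -0.409, 0.023], 0.58)]
shaft_top [([0.444, -0.189, 0.102], 0.82), ([0.445, -0.19, 0.041], 0.38)]
pointer [([0.403, -0.187, 0.02], 0.8)]
stand [([0.448, -0.189, -0.0], 0.98), ([0.586, -0.308, -0.003], 0.5)]
butter_bar [([0.576, -0.397, -0.001], 0.56)]
ring (448.6497497558594, -367.0675354003906) 27.996854782104492 0.03956449619497351 1783
wall [-0.448 -0.438 -0.41  -0.402] 12379
```

View pics/w2.png

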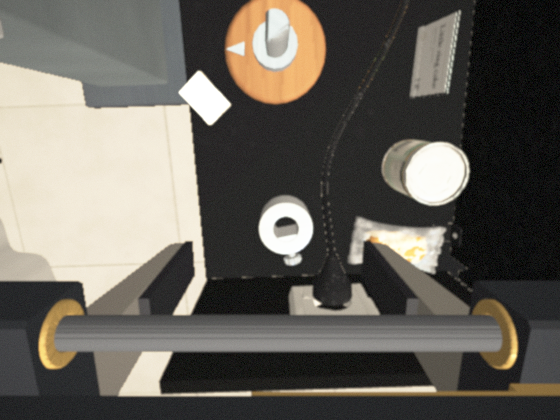

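The spindle flat now faces the pointer: in the picture the flat is at (266,35) on the pointer's side and the pointer at (237,48). The collar is at (286,226) with its screw at (292,259). A plug by the wall at (332,285) needs a clearance check.

```bash
python3 - <<'E'
from h import *
s,im,d=snap('wrist'); W=cloud('wrist',s,d)
v,u=np.mgrid[0:420,0:560]
for (a,b,c,e) in [(315,350,255,305),(290,375,290,312),(300,360,312,315)]:
    m=(u>a)&(u<b)&(v>c)&(v<e)&(W[...,2]<.16)
    print(np.round(np.nanpercentile(W[m],[1,25,50,75,99],axis=0),3).tolist())
C=np.array([.4486,-.3671])
q=W[...,:2]-C; r=np.hypot(q[...,0],q[...,1])
m=(r>.031)&(r<.05)&(W[...,2]>.012)&(W[...,2]<.035)&(q[...,1]<-.02)
print('screw',m.sum(),q[m].mean(0),np.degrees(np.arctan2(*q[m].mean(0)[::-1])))
# bore: dark hole inside ring at low height
h=(r<.02)&(W[...,2]<.036); print('hole mean',q[h].mean(0),h.sum())
E
```

```text
[[0.475, -0.438, -0.001], [0.485, -0.415, 0.084], [0.491, -0.406, 0.093], [0.498, -0.396, 0.098], [0.524, -0.379, 0.103]]
[[0.453, -0.439, 0.042], [0.472, -0.428, 0.073], [0.488, -0.426, 0.089], [0.511, -0.415, 0.099], [0.538, -0.405, 0.104]]
[[0.461, -0.439, 0.08], [0.474, -0.427, 0.1], [0.488, -0.426, 0.101], [0.5, -0.426, 0.102], [0.512, -0.425, 0.104]]
screw 164 [ 0.00702131 -0.03972733] -79.97718279938438
hole mean [ 0.00023005 -0.00640084] 414
```

A plug with its top at z≈0.104 juts from the wall beside the collar. I'll grip high on the collar (body above the plug), yawed to 10°, which clears both the plug and the wall.

Call:
servo_tool(
  steps=[
    [-15, 4, 0, -0.12, 0.85],
    [-29, 7.7, 15, -0.21, 0.85],
    [-29, 7.7, 50, -0.21, 0.85],
    [-29, 7.7, 85, -0.21, 0.85],
    [-29, 7.7, 115, -0.21, 0.85],
    [-29, 7.7, 135, -0.21, 0.85],
    [-29, 7.7, 145, -0.21, 0.85],
    [-29, 7.7, 152, -0.21, 0.85],
    [-29, 7.7, 152, -0.21, 0.85],
    [-29, 7.7, 152, -0.21, 0.85],
  ],
)

```text
t: 9.05
position: [0.4493, -0.3611, 0.0465]
tcp_rot: [0.001, 0.642, 0.767, 0.0]
contact_force: [0.1, 0.4, 0.9]
width: 0.0785
finger_force: 0.0
```

```bash
python3 -c "
from h import *
st()"
```

```text
t 9.05 p [ 0.4493 -0.3611  0.0465] x [-0.176  0.984 -0.001] y [0.984 0.176 0.001] z [ 0.001 -0.001 -1.   ] F [0.1 0.4 0.9] T [-0.06  0.08  0.03] w 0.0785 ff 0.0 j [-0.68  0.48  1.86  0.    0.8  -0.86]
```

Call:
servo_tool(
  steps=[
    [-3, 0, 0, 0, 0.75],
    [-3, 0, 0, 0, 0.65],
    [-3, 0, 0, 0, 0.5],
    [-3, 0, 0, 0, 0.4],
    [-3, 0, 0, 0, 0.3],
    [-3, 0, 0, 0, 0.3],
    [-3, 0, 0, 0, 0.3],
    [-3, 0, 0, 0, 0.3],
    [-3, 0, -3, 0, 0.3],
    [-3, 0, -10, 0, 0.3],
  ],
)

```text
t: 10.05
position: [0.4489, -0.3634, 0.0555]
tcp_rot: [-0.001, 0.642, 0.767, -0.0]
contact_force: [-0.2, 0.3, 0.3]
width: 0.0274
finger_force: 0.0
```

```bash
python3 -c "
from h import *
st()"
```

```text
t 10.05 p [ 0.4489 -0.3634  0.0555] x [-0.176  0.984  0.001] y [ 0.984  0.176 -0.001] z [-0.001  0.001 -1.   ] F [-0.2  0.3  0.3] T [-0.06  0.05  0.04] w 0.0274 ff 0.0 j [-0.68  0.47  1.85 -0.    0.82 -0.86]
```

```bash
python3 - <<'E'
from h import *
print(ctrl.finger_overhang)
s,im,d=snap('wrist','w3.png')
s2,i2,d2=snap('scene')
for c in ['scene','side','wrist']:
    if c=='side': snap('side')
    for n in ['collar','collar_screw']:
        print(c,n,[(np.round(r['at'],3).tolist(),round(r['conf'],2)) for r in imaging.pinpoint(n,c)[:3]])
g=cv2.resize(i2[230:400,200:400],None,fx=3,fy=3); cv2.imwrite('pics/m3.png',np.hstack([cv2.resize(im[100:420],(500,320))[:,:], cv2.resize(g,(376,320))])[:, :800])
E
```

```text
0.025
scene collar [([0.444, -0.367, -0.001], 0.86)]
scene collar_screw [([0.455, -0.407, 0.02], 0.74)]
side collar [([0.449, -0.365, -0.001], 0.65)]
side collar_screw []
wrist collar [([0.446, -0.366, -0.002], 0.77)]
wrist collar_screw [([0.457, -0.41, 0.023], 0.68)]
```

View pics/m3.png

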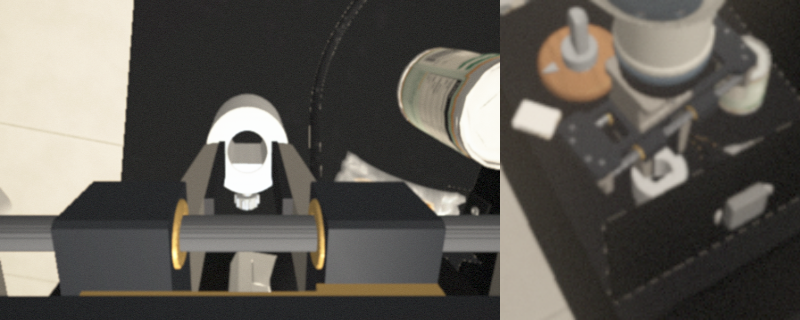

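The collar has not moved, and the fingertips appear above or over its rim at crop (226,145) and (272,145). I'll check the tip height from depth.

```bash
python3 - <<'E'
from h import *
s,im,d=snap('wrist'); W=cloud('wrist',s,d)
def at(c,r): # crop->orig
    return int(c*560/500),int(r+100)
for c,r in [(248,125),(248,180),(215,120),(220,160),(226,165),(222,150),(275,160),(270,155),(210,170),(203,190),(290,175),(248,200),(235,145)]:
    u,v=at(c,r); print((c,r),np.round(W[v,u],3),np.round((W[v,u]-s['position'])@rot(s['tcp_rot']),3),im[v,u])
E
```

```text
(248, 125) [ 0.447 -0.351  0.041] [ 0.013 -0.     0.015] [253 254 253]
(248, 180) [ 0.453 -0.386  0.04 ] [-0.023 -0.     0.016] [254 254 254]
(215, 120) [ 0.424 -0.355  0.029] [ 0.013 -0.023  0.026] [111 120 123]
(220, 160) [ 0.433 -0.357  0.087] [ 0.01  -0.014 -0.031] [35 36 34]
(226, 165) [ 0.437 -0.379  0.039] [-0.013 -0.015  0.016] [246 248 244]
(222, 150) [ 0.433 -0.357  0.074] [ 0.01  -0.014 -0.018] [36 37 34]
(275, 160) [ 0.462 -0.352  0.086] [ 0.01   0.014 -0.031] [32 28 33]
(270, 155) [ 0.465 -0.367  0.04 ] [-0.006  0.015  0.016] [254 254 253]
(210, 170) [ 0.43  -0.357  0.098] [ 0.01  -0.018 -0.042] [ 91 101 109]
(203, 190) [ 0.429 -0.357  0.117] [ 0.01  -0.018 -0.062] [ 99 109 118]
(290, 175) [ 0.467 -0.351  0.103] [ 0.01   0.019 -0.047] [ 97 111 117]
(248, 200) [ 0.456 -0.406  0.028] [-0.043 -0.     0.027] [231 237 235]
(235, 145) [ 0.441 -0.377  0.006] [-0.012 -0.01   0.05 ] [145 158 162]
```

View pics/w3.png

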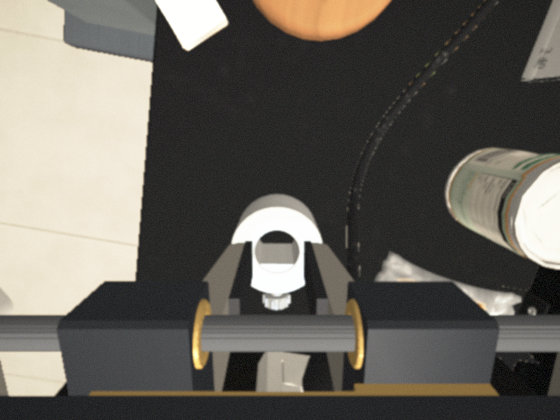

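```bash
python3 - <<'E'
from h import *
s,im,d=snap('wrist'); W=cloud('wrist',s,d)
T=(W-np.array(s['position']))@rot(s['tcp_rot'])
for v in range(225,290,5):
    r=[]
    for u in (238,244,250,256,302,308,314,320): r.append(tuple(np.round(T[v,u]*1000).astype(int).tolist()) if d[v,u]>0 else None)
    print(v,r)
s2,i2,d2=snap('scene'); W2=cloud('scene',s2,d2); T2=(W2-np.array(s['position']))@rot(s['tcp_rot'])
m=(abs(T2[...,0])<.014)&(abs(T2[...,1])<.04)&(abs(T2[...,1])>.008)&(T2[...,2]>-.06)&(T2[...,2]<.05)
print(np.histogram(T2[m][:,2]*1000,bins=np.arange(-60,55,5)))
E
```

```text
225 [(12, -24, 18), (13, -20, 16), (13, -16, 15), (13, -12, 15), (13, 15, 16), (13, 18, 16), (12, 22, 17), (1, 31, 56)]
230 [(10, -23, 16), (10, -20, 15), (10, -16, 15), (10, -13, 16), (10, 15, 15), (10, 18, 16), (10, 22, 15), (-3, 31, 55)]
235 [(7, -23, 15), (7, -20, 14), (7, -16, 15), (6, -13, 16), (6, 15, 16), (7, 18, 14), (6, 22, 16), (-6, 31, 55)]
240 [(3, -23, 15), (3, -20, 16), (3, -16, 16), (3, -13, 17), (4, 15, 15), (3, 19, 16), (3, 22, 16), (3, 26, 16)]
245 [(9, -21, -8), (10, -17, -12), (10, -14, -12), (-6, -14, 34), (1, 15, 15), (10, 16, -10), (9, 19, -9), (9, 23, -8)]
250 [(9, -20, -16), (10, -16, -18), (9, -14, -17), (-8, -14, 29), (-3, 15, 16), (10, 15, -19), (9, 19, -17), (9, 21, -17)]
255 [(10, -19, -24), (9, -16, -24), (7, -13, -18), (-9, -13, 23), (-6, 15, 15), (10, 15, -25), (10, 18, -25), (9, 21, -23)]
260 [(9, -18, -30), (10, -15, -31), (4, -14, -18), (-10, -13, 17), (-9, 15, 16), (10, 14, -31), (10, 17, -32), (10, 20, -31)]
265 [(10, -17, -37), (10, -14, -37), (2, -14, -19), (-13, -13, 16), (-13, 15, 16), (9, 14, -34), (10, 16, -38), (10, 19, -37)]
270 [(10, -17, -42), (10, -14, -42), (-1, -14, -19), (-16, -13, 16), (-16, 15, 15), (6, 14, -34), (10, 16, -43), (10, 18, -42)]
275 [(9, -16, -46), (10, -14, -47), (-3, -13, -20), (-19, -13, 15), (-19, 15, 15), (4, 14, -35), (9, 15, -46), (10, 18, -47)]
280 [(10, -15, -52), (8, -13, -49), (-6, -14, -20), (-23, -13, 16), (-22, 15, 15), (2, 14, -35), (10, 15, -52), (10, 17, -52)]
285 [(9, -15, -56), (5, -14, -47), (-8, -14, -20), (-26, -13, 16), (-45, 18, 55), (-1, 14, -36), (9, 14, -56), (10, 17, -56)]
(array([11, 13, 16, 18, 25, 27, 21, 23, 23, 27, 18,  4,  0,  0, 78, 92, 20,
       11, 21, 10, 13, 10]), array([-60, -55, -50, -45, -40, -35, -30, -25, -20, -15, -10,  -5,   0,
         5,  10,  15,  20,  25,  30,  35,  40,  45,  50]))
```

The depth shows the fingertips at tool z ≈ −6 mm (not +25 mm), so the fingers really were above the collar. I'll correct for that: open, go lower by about 39 mm, and grip.

Call:
servo_tool(
  steps=[
    [0, -1, 0, 0, 0.85],
    [0, -1, 0, 0, 0.85],
    [0, -1, 0, 0, 0.85],
    [0, -1, 0, 0, 0.85],
    [0, -1, 0, 0, 0.85],
    [0, -1, 0, 0, 0.85],
    [0, -1, 5, 0, 0.85],
    [0, -1, 12, 0, 0.85],
    [0, -1, 20, 0, 0.85],
    [0, -1, 25, 0, 0.85],
  ],
)

```text
t: 11.65
position: [0.4478, -0.3636, 0.0294]
tcp_rot: [-0.001, 0.642, 0.767, -0.0]
contact_force: [0.5, 0.8, -0.2]
width: 0.0783
finger_force: 0.0
```

```bash
python3 - <<'E'
from h import *
st()
s,im,d=snap('wrist'); W=cloud('wrist',s,d)
T=(W-np.array(s['position']))@rot(s['tcp_rot'])
m=(d>0)&(abs(T[...,1])>.025)&(abs(T[...,1])<.1)&(abs(T[...,0])<.05)&(T[...,2]<0)
h=np.histogram(T[m][:,2]*1000,bins=np.arange(-150,5,8)); print(h)
m2=(d>0)&(abs(T[...,1])>.025)&(T[...,2]<-.06)&(T[...,2]>-.1); print(np.round(T[m2].min(0),3),np.round(T[m2].max(0),3))
E
```

```text
t 11.65 p [ 0.4478 -0.3636  0.0294] x [-0.176  0.984  0.001] y [ 0.984  0.176 -0.001] z [-0.001  0.001 -1.   ] F [ 0.5  0.8 -0.2] T [0.02 0.05 0.04] w 0.0783 ff 0.0 j [-0.68  0.51  1.87 -0.    0.77 -0.86]
(array([    0,     0,  5027,  1822, 15733, 10890,  4103,  1155,   833,
        1246,  1794,  2406,  1219,  1013,   808,   656,   617,   942,
         267]), array([-150, -142, -134, -126, -118, -110, -102,  -94,  -86,  -78,  -70,
        -62,  -54,  -46,  -38,  -30,  -22,  -14,   -6,    2]))
[-0.035 -0.069 -0.1  ] [ 0.032  0.07  -0.06 ]
```

Call:
servo_tool(
  steps=[
    [0, 0, 5, 0, 0.85],
    [0, 0, 10, 0, 0.85],
    [0, 0, 13, 0, 0.75],
    [0, 0, 13, 0, 0.6],
    [0, 0, 13, 0, 0.5],
    [0, 0, 13, 0, 0.3],
    [0, 0, 13, 0, 0.2],
    [0, 0, 13, 0, 0.2],
    [0, 0, 13, 0, 0.2],
    [0, 0, 13, 0, 0.2],
  ],
)

```text
t: 12.7
position: [0.4483, -0.3639, 0.0176]
tcp_rot: [0.0, 0.642, 0.767, -0.0]
contact_force: [-0.5, 0.5, -1.6]
width: 0.0554
finger_force: 30.0
```

```bash
python3 -c "
from h import *
st()"
```

```text
t 12.7 p [ 0.4483 -0.3639  0.0176] x [-0.176  0.984 -0.   ] y [0.984 0.176 0.   ] z [ 0. -0. -1.] F [-0.5  0.5 -1.6] T [-0.03  0.05 -0.03] w 0.0554 ff 30.0 j [-0.68  0.53  1.87 -0.    0.74 -0.86]
```

Call:
servo_tool(
  steps=[
    [0, 0, -10, 0, 0.2],
    [0, 0, -40, 0, 0.2],
    [0, 0, -75, 0, 0.2],
    [0, 0, -110, 0, 0.2],
    [0, 0, -135, 0, 0.2],
    [20, 0, -140, 0.1, 0.2],
    [50, 0, -140, 0.22, 0.2],
    [80, 0, -140, 0.34, 0.2],
    [90, 0, -140, 0.4, 0.2],
    [90, 0, -140, 0.4, 0.2],
  ],
)

```text
t: 13.7
position: [0.4321, -0.274, 0.1583]
tcp_rot: [0.0, 0.781, 0.624, 0.0]
contact_force: [0.1, -0.6, -1.8]
width: 0.0558
finger_force: 30.0
```

```bash
python3 - <<'E'
from h import *
s=st()
s,im,d=snap('wrist','w4.png'); W=cloud('wrist',s,d)
T=(W-np.array(s['position']))@rot(s['tcp_rot'])
for n in ['collar','collar_center','collar_screw','pointer','shaft_top','stand']:
  for r in imaging.pinpoint(n,'wrist')[:2]:
    print(n,np.round(r['at'],3),'tool',np.round((np.array(r['at'])-s['position'])@rot(s['tcp_rot']),4),round(r['conf'],2))
E
```

```text
t 13.7 p [ 0.4321 -0.274   0.1583] x [0.221 0.975 0.   ] y [ 0.975 -0.221  0.   ] z [ 0.  0. -1.] F [ 0.1 -0.6 -1.8] T [-0.05  0.05  0.02] w 0.0558 ff 30.0 j [-0.57  0.24  1.92  0.    0.98 -0.35]
collar [ 0.429 -0.28   0.142] tool [-0.0064 -0.0015  0.0163] 0.93
collar_center [ 0.431 -0.284  0.158] tool [-0.0103  0.0013  0.0002] 0.58
collar_screw [ 0.4   -0.189  0.024] tool [ 0.0761 -0.0501  0.1345] 0.38
collar_screw [ 0.446 -0.19   0.077] tool [ 0.0854 -0.0046  0.0814] 0.38
pointer [ 0.402 -0.186  0.021] tool [ 0.0792 -0.0483  0.1374] 0.88
shaft_top [ 0.444 -0.19   0.1  ] tool [ 0.0841 -0.0069  0.0584] 0.6
stand [ 0.447 -0.189  0.   ] tool [ 0.0863 -0.0046  0.1584] 0.77
```

View pics/w4.png

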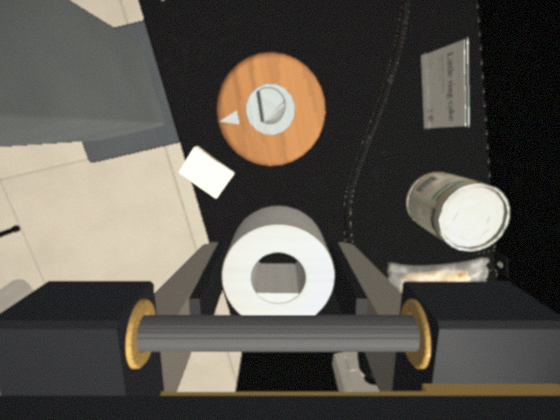

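The collar is held, its bore centre at about (278,278) with the inner flat to the bottom of the picture. The spindle flat (dark line at (265,105)) faces the pointer (230,119). I'll measure the collar relative to the shaft.

```bash
cat > fit.py <<'E'
from h import *
def circ(P):
    x=np.linalg.lstsq(np.c_[2*P,np.ones(len(P))],(P**2).sum(1),rcond=None)[0]
    return x[:2],np.sqrt(x[2]+x[0]**2+x[1]**2)
def rel():
    s,im,d=snap('wrist'); W=cloud('wrist',s,d); Rt=rot(s['tcp_rot']); p=np.array(s['position'])
    T=(W-p)@Rt
    hsv=cv2.cvtColor(im,cv2.COLOR_BGR2HSV)
    # collar top
    top=(abs(T[...,2]+.022)<.006)&(hsv[...,2]>170)&(hsv[...,1]<60)&(np.hypot(T[...,0]+.003,T[...,1])<.032)
    z=np.median(T[top][:,2]); P=T[top][:,:2]
    r=np.hypot(*(P-P.mean(0)).T)
    # upper outer edge (x max side) and bore edge
    v,u=np.where(top); o=[];
    for c in np.unique(u):
        i=v[u==c].min(); q=T[i,c]; o.append(q[:2])
    o=np.array(o); o=o[abs(o[:,1])<.022]; C,R_=circ(o)
    print('collar top tool z',z,'outer fit',C,R_,len(o))
    h=(~top)&(np.hypot(T[...,0]-C[0],T[...,1]-C[1])<.022)
    g=cv2.cvtColor(im,cv2.COLOR_BGR2GRAY)
    return s,im,d,W,T,C,g
E
python3 - <<'E'
from fit import *
s,im,d,W,T,C,g=rel()
print(g[255:305:4,248:310:3])
foot=(W[...,2]>.012)&(W[...,2]<.024)&(np.hypot(W[...,0]-.444,W[...,1]+.191)<.06)
cs,_=cv2.findContours(foot.astype(np.uint8),cv2.RETR_EXTERNAL,cv2.CHAIN_APPROX_NONE); c=max(cs,key=cv2.contourArea)[:,0]
print('foot',circ(W[c[:,1],c[:,0]][:,:2]))
t=(W[...,2]>.0965)&(W[...,2]<.104)&(np.hypot(W[...,0]-.444,W[...,1]+.191)<.02)
print('top',W[t].mean(0),t.sum(), W[t].min(0),W[t].max(0))
sh=(W[...,2]>.037)&(W[...,2]<.043)&(np.hypot(W[...,0]-.444,W[...,1]+.191)<.03)
cs,_=cv2.findContours(sh.astype(np.uint8),cv2.RETR_EXTERNAL,cv2.CHAIN_APPROX_NONE); c=max(cs,key=cv2.contourArea)[:,0]
print('shoulder',circ(W[c[:,1],c[:,0]][:,:2]))
E
```

```text
collar top tool z -0.022147869725658367 outer fit [-0.00335706  0.00048121] 0.027501368378410936 91
[[243 242 243 243 245 222 111  48  27  34  27  33  33  59 147 228 244 243
  244 243 245]
 [240 241 243 237 108  28  34  28  32  23  38  31  33  28  29  38 135 234
  241 242 242]
 [242 242 233 148 112  93  97  97  89  88  90  88  90  91  92  78  95 113
  232 242 242]
 [240 237 163 143 141 139 139 137 137 137 139 140 140 139 134 138 113 103
  125 237 241]
 [238 208 155 143 137 138 134 144 139 140 138 140 138 138 136 137 116 106
   97 199 240]
 [241 179 151 141 141 140 139 138 138 138 138 141 140 140 139 134 121 102
  102 153 241]
 [241 175 145 140 139 139 140 140 138 137 138 140 141 141 138 133 128 102
   98 147 238]
 [244 199 144 137 142 143 137 137 139 134 139 140 137 137 140 136 130 103
   98 188 242]
 [243 237 144 138 139 143 140 140 139 142 139 141 142 141 139 137 132 104
  113 233 243]
 [239 240 213 143 149 145 144 148 141 138 138 141 144 139 139 138 138 114
  215 241 243]
 [240 240 241 231 240 245 245 246 246 245 244 245 245 246 246 243 231 223
  240 242 241]
 [240 241 240 242 239 224 237 244 245 243 245 244 246 244 232 216 238 242
  242 242 242]
 [240 242 240 241 243 242 241 235 225 220 221 220 223 233 241 242 241 243
  243 243 244]]
foot (array([ 0.44417204, -0.1908921 ]), np.float64(0.04893952615836473))
top [ 0.44593051 -0.19107379  0.09962811] 726 [ 0.43750823 -0.201926    0.09657103] [ 0.45517115 -0.17999906  0.10267996]
shoulder (array([ 0.44420797, -0.19085198]), np.float64(0.020268210402089502))
```

```bash
python3 - <<'E'
from fit import *
s,im,d,W,T,C,g=rel()
def edge(rows,up):
    P=[]
    for c in range(260,297):
        col=g[rows[0]:rows[1],c].astype(float); th=190 if up else 115
        i=np.where((col[:-1]<th)&(col[1:]>=th))[0]
        if len(i): k=i[0]; P.append((c,rows[0]+k+(th-col[k])/(col[k+1]-col[k])))
    P=np.array(P); f=np.polyfit(P[:,0],P[:,1],1); return f,len(P),np.abs(np.polyval(f,P[:,0])-P[:,1]).max()
print('top chord',edge((282,298),True)); print('low chord',edge((258,272),False))
# axis offset in tool for target yaw
st()
E
```

```text
collar top tool z -0.022156110848253863 outer fit [-0.00335947  0.00049597] 0.027511758473435472 90
top chord (array([1.02014719e-02, 2.89675316e+02]), 37, np.float64(0.1467849032347317))
low chord (array([4.24860694e-02, 2.52111590e+02]), 37, np.float64(6.112533741638572))
t 14.15 p [ 0.4324 -0.2757  0.1575] x [0.221 0.975 0.   ] y [ 0.975 -0.221 -0.   ] z [-0.  0. -1.] F [ 1.1  1.1 -1.7] T [-0.1   0.05  0.01] w 0.0555 ff 30.0 j [-0.57  0.24  1.92 -0.    0.98 -0.35]
```

Call:
servo_tool(
  steps=[
    [10, 0, 0, 0.14, 0.2],
    [20, -1, 0, 0.28, 0.2],
    [30, -1, 0, 0.42, 0.2],
    [40, -2, 0, 0.56, 0.2],
    [50, -2, 0, 0.7, 0.2],
    [60, -2.5, 0, 0.84, 0.2],
    [70, -3, 0, 0.98, 0.2],
    [78, -3, 0, 1.12, 0.2],
    [85.5, -3.5, 0, 1.26, 0.2],
    [85.5, -3.5, 0, 1.375, 0.2],
  ],
)

```text
t: 15.15
position: [0.448, -0.1906, 0.1575]
tcp_rot: [-0.0, 1.0, -0.016, -0.0]
contact_force: [0.4, -0.8, -1.6]
width: 0.0552
finger_force: 30.0
```

Call:
servo_tool(
  steps=[
    [0, 0, 5, 0, 0.2],
    [0, 0, 10, 0, 0.2],
    [0, 0, 15, 0, 0.2],
    [0, 0, 20, 0, 0.2],
    [0, 0, 25, 0, 0.2],
    [0, 0, 28, 0, 0.2],
    [0, 0, 30, 0, 0.2],
    [0, 0, 30, 0, 0.2],
    [0, 0, 30, 0, 0.2],
    [0, 0, 30, 0, 0.2],
  ],
)

```text
t: 16.15
position: [0.4481, -0.1912, 0.1278]
tcp_rot: [0.0, 1.0, -0.014, 0.0]
contact_force: [-0.0, 0.3, -2.5]
width: 0.0556
finger_force: 30.0
```

```bash
python3 - <<'E'
from fit import *
for i in range(4):
    s=ctrl.read_state(); y=rot(s['tcp_rot'])[:,0]; print(np.round(s['position'],4),np.degrees(np.arctan2(y[1],y[0])),s['contact_force'])
    imaging.get_calibration('side'); imaging.grab_frame('scene')
for c in ['scene','side','wrist']:
    im,d=imaging.grab_frame(c); cv2.imwrite('pics/f_%s.png'%c,im)
    for n in ['collar','collar_screw','pointer','shaft','stand']:
        print(c,n,[(np.round(r['at'],3).tolist(),round(r['conf'],2)) for r in imaging.pinpoint(n,c)[:2]])
rel()
a=cv2.imread('pics/f_side.png')[200:330,220:370]; b=cv2.imread('pics/f_wrist.png')[140:390,130:430]
cv2.imwrite('pics/f.png',np.hstack([cv2.resize(a,(400,347)),cv2.resize(b,(400,347))]))
E
```

```text
[ 0.4481 -0.1912  0.1278] -1.5526240661792479 [-0.02885506  0.27224199 -2.48156719]
[ 0.4481 -0.1912  0.1278] -1.5576180585638173 [ 0.55859765  0.15328502 -1.99862146]
[ 0.4481 -0.1912  0.1278] -1.553939833941398 [-0.26765507  0.12900934 -1.16189854]
[ 0.448  -0.1912  0.1278] -1.5547885044237706 [ 0.60679879  0.16094379 -0.9680725 ]
scene collar [([0.441, -0.191, 0.11], 0.95)]
scene collar_screw [([0.403, -0.186, 0.13], 0.83)]
scene pointer [([0.398, -0.192, 0.021], 0.89), ([0.444, -0.196, 0.13], 0.41)]
scene shaft [([0.441, -0.187, 0.081], 0.79)]
scene stand [([0.45, -0.188, 0.001], 0.84)]
side collar [([0.446, -0.19, 0.112], 0.58)]
side collar_screw [([0.405, -0.189, 0.126], 0.61)]
side pointer [([0.4, -0.188, 0.023], 0.65), ([0.737, 0.131, 0.017], 0.5)]
side shaft [([0.448, -0.19, 0.082], 0.63), ([0.782, 0.128, 0.059], 0.43)]
side stand [([0.445, -0.192, -0.002], 0.62), ([0.778, 0.131, -0.005], 0.62)]
wrist collar [([0.442, -0.193, 0.105], 0.58)]
wrist collar_screw []
wrist pointer [([0.399, -0.188, 0.018], 0.72)]
wrist shaft []
wrist stand [([0.448, -0.189, -0.002], 0.9)]
collar top tool z -0.022269134551177475 outer fit [-0.00276224  0.00024422] 0.027607883692908376 90
```

View pics/f.png

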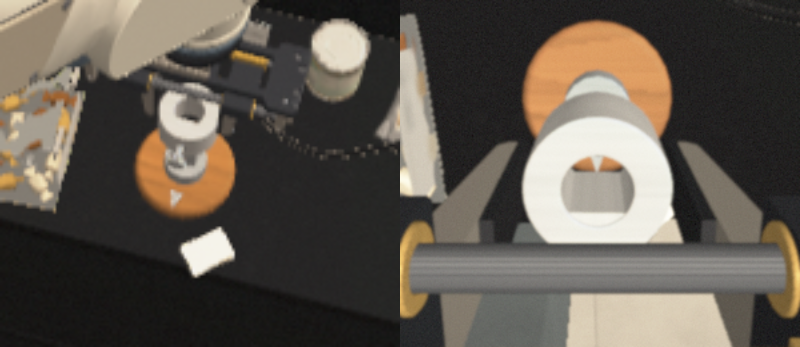

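The collar is centred over the shaft, its screw on the pointer side (pointer tip visible through the bore at (597,162)). I'll lower it carefully.

Call:
servo_tool(
  steps=[
    [-0.6, -0.4, 4, 0, 0.2],
    [-0.6, -0.4, 8, 0, 0.2],
    [-0.6, -0.4, 11, 0, 0.2],
    [-0.6, -0.4, 14, 0, 0.2],
    [-0.6, -0.4, 17, 0, 0.2],
    [-0.6, -0.4, 20, 0, 0.2],
    [-0.6, -0.4, 23, 0, 0.2],
    [-0.6, -0.4, 26, 0, 0.2],
    [-0.6, -0.4, 28, 0, 0.2],
    [-0.6, -0.4, 28, 0, 0.2],
  ],
)

```text
t: 18.3
position: [0.4471, -0.1906, 0.0993]
tcp_rot: [-0.0, 1.0, -0.014, -0.0]
contact_force: [1.3, -0.6, -0.5]
width: 0.0553
finger_force: 30.0
```

```bash
python3 -c "
from h import *
st()"
```

```text
t 18.3 p [ 0.4471 -0.1906  0.0993] x [ 1.    -0.027 -0.   ] y [-0.027 -1.    -0.   ] z [-0.  0. -1.] F [ 1.3 -0.6 -0.5] T [-0.01  0.16  0.01] w 0.0553 ff 30.0 j [-0.41  0.29  2.02 -0.    0.83  1.19]
```

It's over the shaft with no resistance, so I'll continue to near the shoulder.

Call:
servo_tool(
  steps=[
    [0, 0, 6, 0, 0.2],
    [0, 0, 12, 0, 0.2],
    [0, 0, 18, 0, 0.2],
    [0, 0, 24, 0, 0.2],
    [0, 0, 29, 0, 0.2],
    [0, 0, 33, 0, 0.2],
    [0, 0, 36, 0, 0.2],
    [0, 0, 39, 0, 0.2],
    [0, 0, 41, 0, 0.2],
    [0, 0, 42, 0, 0.2],
  ],
)

```text
t: 19.3
position: [0.4473, -0.1907, 0.0575]
tcp_rot: [-0.0, 1.0, -0.014, -0.0]
contact_force: [-1.8, 1.1, 11.1]
width: 0.0557
finger_force: 30.0
```

```bash
python3 -c "
from h import *
st()"
```

```text
t 19.3 p [ 0.4473 -0.1907  0.0575] x [ 1.    -0.027 -0.   ] y [-0.027 -1.    -0.   ] z [-0.  0. -1.] F [-1.8  1.1 11.1] T [ 0.26  0.47 -0.02] w 0.0557 ff 30.0 j [-0.41  0.36  2.05 -0.    0.74  1.19]
```

Call:
servo_tool(
  steps=[
    [0, 0, 0.3, 0, 0.2],
    [0, 0, 0.6, 0, 0.2],
    [0, 0, 0.9, 0, 0.2],
    [0, 0, 1, 0, 0.2],
    [0, 0, 1, 0, 0.2],
    [0, 0, 1, 0, 0.2],
    [0, 0, 1, 0, 0.2],
    [0, 0, 1, 0, 0.2],
    [0, 0, 1, 0, 0.2],
    [0, 0, 1, 0, 0.2],
  ],
)

```text
t: 20.3
position: [0.4474, -0.1907, 0.0575]
tcp_rot: [0.0, 1.0, -0.014, 0.0]
contact_force: [-2.7, 1.6, 12.6]
width: 0.0555
finger_force: 30.0
```

```bash
python3 - <<'E'
from h import *
st()
s,im,d=snap('wrist')
W=cloud('wrist',s,d); r=np.hypot(W[...,0]-.444,W[...,1]+.191)
m=(r<.027)&(r>.016)&(W[...,2]>.06); print('collar top z',np.median(W[m][:,2]))
for c in ['scene','side']:
    im,d=imaging.grab_frame(c); cv2.imwrite('pics/g_%s.png'%c,im)
    for n in ['collar_screw','collar','pointer']: print(c,n,[(np.round(r['at'],3).tolist(),round(r['conf'],2)) for r in imaging.pinpoint(n,c)[:2]])
a=cv2.imread('pics/g_side.png')[200:330,220:370]; b=cv2.imread('pics/g_scene.png')[200:330,180:330]
cv2.imwrite('pics/g.png',np.hstack([cv2.resize(a,(400,347)),cv2.resize(b,(400,347))]))
E
```

```text
t 20.3 p [ 0.4474 -0.1907  0.0575] x [ 1.    -0.027  0.   ] y [-0.027 -1.     0.   ] z [ 0. -0. -1.] F [-2.7  1.6 12.6] T [ 0.39  0.85 -0.01] w 0.0555 ff 30.0 j [-0.41  0.36  2.05  0.    0.74  1.19]
collar top z 0.08028553823874708
scene collar_screw [([0.4, -0.188, 0.06], 0.92)]
scene collar [([0.44, -0.189, 0.037], 0.92)]
scene pointer [([0.397, -0.19, 0.024], 0.91)]
side collar_screw [([0.406, -0.19, 0.055], 0.9), ([0.447, -0.191, 0.038], 0.46)]
side collar [([0.446, -0.187, 0.039], 0.68)]
side pointer [([0.741, 0.134, 0.016], 0.61)]
```

View pics/g.png

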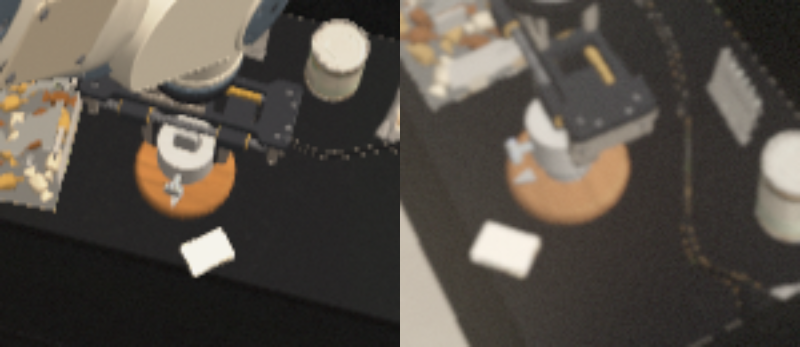

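The collar sits on the shoulder (top at z 0.080), its screw over the pointer, and the bystanders are undisturbed. I'll press a bit more firmly.

Call:
servo_tool(
  steps=[
    [0, 0, 0.5, 0, 0.2],
    [0, 0, 1, 0, 0.2],
    [0, 0, 1.5, 0, 0.2],
    [0, 0, 2, 0, 0.2],
    [0, 0, 2, 0, 0.2],
    [0, 0, 2, 0, 0.2],
    [0, 0, 2, 0, 0.2],
    [0, 0, 2, 0, 0.2],
    [0, 0, 2, 0, 0.2],
    [0, 0, 2, 0, 0.2],
  ],
)

```text
t: 21.75
position: [0.4476, -0.1907, 0.0573]
tcp_rot: [0.0, 1.0, -0.014, 0.0]
contact_force: [-10.5, 4.9, 38.7]
width: 0.0559
finger_force: 30.0
```

Call:
servo_tool(
  steps=[
    [0, 0, -0.4, 0, 0.2],
    [0, 0, -0.8, 0, 0.2],
    [0, 0, -0.8, 0, 0.2],
    [0, 0, -0.8, 0, 0.2],
    [0, 0, -0.8, 0, 0.2],
    [0, 0, -0.8, 0, 0.2],
    [0, 0, -0.8, 0, 0.2],
    [0, 0, -0.8, 0, 0.2],
    [0, 0, -0.8, 0, 0.2],
    [0, 0, -0.8, 0, 0.2],
  ],
)

```text
t: 22.75
position: [0.4475, -0.1908, 0.0573]
tcp_rot: [0.0, 1.0, -0.014, 0.0]
contact_force: [-7.5, 3.7, 28.0]
width: 0.0558
finger_force: 30.0
```

Pressing at about 28 N, stable and gripped.

```bash
python3 -c "
from h import *
st(); print(workorder.hand_in())"
```

```text
t 22.75 p [ 0.4475 -0.1908  0.0573] x [ 1.    -0.027  0.001] y [-0.027 -1.     0.   ] z [ 0.001 -0.    -1.   ] F [-7.5  3.7 28. ] T [0.79 1.66 0.03] w 0.0558 ff 30.0 j [-0.41  0.36  2.05  0.    0.74  1.19]
the job is handed in; nothing more can be done
None
```

I turned the spindle so its flat faces the pointer and seated the collar on the shoulder with its screw over the pointer; I handed in at 22.75 s with the collar still gripped and pressed down at about 28 N, but no verdict was returned.

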